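# Moisture check of a timber strip

## Task

Check the moisture of the long flat timber strip on the bench tester: slide it under the raised foot until it lies flat between the guide rails with its end close up to the column, then push the spindle knob down until the sprung foot bears on the wood, about half-way into its sleeve, and leave it there. Only then turn the black function knob clockwise past the first two clicks (battery, calibrate) to the third, the green mark (measure), and hold it there: the program finishes while still holding the knob at measure, because it springs back to off when let go. Leave the striped timber block and the tape measure where they are.

Things in the scene. Friction and masses are not known exactly. Their poses are not given: they have to be found in the camera images.
- tester: Grey-blue moisture tester, fixed; place and turn vary. Origin on the bench under its centre, x to its back, y to its left (mm here). Left: test bed, x -45 to 100, y 10 to 130, steel top 40 high; in front of it only bench. Right: console, x -100 to 100, y -141 to 11, top 45 high, knob at (-35, -70), meter pod behind from x 30, 86 high.
- seat (a point): Point on the bed, at (-12, 70, 40) mm in the tester's frame, where the strip's origin lies when fully home; axes as the tester's. The channel runs along x between two black rails, 60 mm apart, 6 mm high, from x = 0 to 60 in the tester's frame. A strip in place sticks out 47 mm over the bed's front edge and can be held there.
- head (a point): Middle of the underside of the head that overhangs the channel: 137 mm above the bench. The head spans x 22 to 100, y 47 to 93, z 137 to 177 mm in the tester's frame; the column under its rear has its front face at x = 68, the stop for the strip's end. The raised foot hangs 95 mm above the bench.
- strip: Pale timber strip, 160 mm long (its y), 50 wide (its x), 19 thick, 0.07 to 0.12 kg, loose, flat on the bench, roughly pointing ahead. Origin at the centre of its underside. Either end may go in first.
- spindle (a joint): How far the vertical spindle is down, m: 0 raised, up to 0.052; starts at 0 to 0.012. Friction keeps it where it is left; about 3 N pushes it down. The free foot's underside is 0.055 minus this value above the bed.
- spindle_top (a point): Top centre of the black mushroom knob (36 mm across, 18 high) on the spindle, the tester's highest point, free to press from above; 245 mm above the bench when raised. At x 45, y 70 mm in the tester's frame.
- foot (a joint): How far the sprung brass foot is pressed up into its steel sleeve on the spindle, m: 0 free, 0.014 fully in. Spring 1.2 N at first touch, then 0.2 N per mm. Timber thickness = 0.055 - spindle + foot: on the 19 mm strip the foot is half-way in at spindle 0.043, knob top 202 mm above the bench.
- foot_pad (a point): Centre of the underside of the round brass foot, 24 mm across; the foot hangs below the steel sleeve (22 mm across).
- dial (a joint): Angle of the function knob, rad, clockwise from above: 0 off; clicks (detents) at 0.42 battery, 0.84 calibrate, 1.26 measure (green mark); end stop 1.33. A spring returns it to 0 from anywhere when let go; it takes 0.04 to 0.3 N m to turn. Starts at 0. The meter needle moves with it.
- dial_grip (a point): On the knob's vertical axis at gripping height, 72 mm above the bench. The bar is 54 mm long (this frame's x), 14 wide (y), 54 to 83 mm above the bench, on a skirt 56 mm across; white line on its +x half. The frame turns with the knob: at off its x points 0.63 rad to the left of the tester's x, at measure 0.63 rad to the right.
- block: Bystander: brown striped timber block, 45 x 120 x 45 mm, loose; it and the strip may change places.
- tape_measure: Bystander: yellow and black pocket tape, 34 x 93 x 72 mm, loose, to the right of the tester.
Things that resemble listed ones, but are neither listed nor needed, are in the scene too. What is shaped like the strip but blue, orange or turquoise is not meant.

How it is judged (in metres and radians):
On the way, in this order (a step that is already met when the one before it is completed fails the run):
1. the strip lies flat on the bed between the rails, its end within 15 mm of the column, and is let go (x of strip in the frame of seat above -0.015 m and z of strip in the frame of seat between -0.003 and 0.003 m and angle between strip's own z axis and vertical below 0.05 rad and angle between the y axis of strip and the x axis of tester, either way round below 0.15 rad and contact force between strip and the fingers below 0.1 N and y of strip in the frame of seat between -0.012 and 0.012 m), for 0.2 s.
2. the foot bears on the strip, 3 to 12 mm into its sleeve, and the robot has let go of the spindle knob (value of joint foot between 0.003 and 0.012 m and contact force between foot and strip above 0.8 N and contact force between spindle and the fingers below 0.1 N), for 0.3 s.
3. the fingers hold the knob at measure (value of joint dial above 1.14 rad and contact force between dial and the fingers above 0.5 N), for 0.5 s.
At the end, for the whole second after the job is handed in: The fingers hold the knob at the third click (within 0.12 rad, or at the stop just past it); the strip lies flat in the channel, in line within 0.15 rad, its end within 15 mm of the column; the foot bears on it, 3 to 12 mm into its sleeve; nothing touches spindle or strip (all of step 1 and all of step 2 and all of step 3 and contact force between spindle and the arm below 0.1 N); the arm keeps its last pose, push and grip.
It fails at once if the knob is turned while the foot does not yet bear on the timber (value of joint dial above 0.3 rad and value of joint foot below 0.002 m).
It fails at once if the timber block is moved by more than 20 mm (distance of block from where it was at the start of the episode above 0.02 m).
It fails at once if the tape measure is moved by more than 20 mm (distance of tape_measure from where it was at the start of the episode above 0.02 m).
It also fails if it takes over 64 s, if anything falls off the work surface, if the arm or the gripper's body presses on something with over 40 N, if the wrist force passes 120 N, or if a joint passes its speed limit or range.

## Robot

A 6-joint arm with a two-finger parallel gripper is mounted at the origin on a cart in front of the work surface, level with it; the furniture and walls round the work are solid. World frame = base frame: x ahead of the robot, y to its left, z up, the work surface at z = 0. Lengths are in mm, angles in rad, forces in N, time in s.
With the tool pointing down it reaches from about 275 to 775 mm from the base axis. Payload 14.6 kg.
Tool frame: the origin (TCP) lies midway between the tips of the shut fingers; the grasp point (between the pads) lies r.tcp_to_grasp behind it (r.tcp_to_grasp is the distance from the TCP to the grasp point, in mm); z points along the fingers, y is the line along which they close (so a half turn about z gives the same grasp; the last joint's range is limited). The gripper opens to 85 mm and grips with 20 to 120 N. Pads are 22 mm wide; open, the fingers measure 114 mm over their backs; the gripper's body (76 mm by 85 mm) begins 54 mm behind the grasp point. The pads swing forward as they close: fully open they stand 13 mm farther back than shut.
Start: joints at [-1.256, 0.263, -0.048, 1.259, 0, 1.415], TCP at [237.666, -468.127, 231.278] pointing down, gripper open.
Joint ranges: [-2.65, 2.65], [-0.89, 1.7], [-1.18, 1.37], [-2.13, 2.11], [-1.35, 1.29], [-3.14, 3.14]. Speed limits (rad/s): [1.89, 1.89, 2.57, 2.79, 3.14, 3.14].

## Interface

Orientations are given as a unit quaternion [x, y, z, w].
In Python, from bench import r gives the robot as it stands. Calls block until the motion is done:
- r.reach(position, orientation): joint-space move of the TCP to a pose.
- r.move_linear(position, feed=150, rotation=None): straight line of the TCP; rotation=None keeps the orientation; feed is the mean speed in mm/s.
- r.move_j(angles): joint-space move.
- r.command_gripper(opening, grip_force=None): finger opening in mm; grip_force is the grip in N (None keeps the last); returns when the fingers have stopped.
- r.sleep(seconds).
- r.ik(position, orientation): joint angles nearest the present ones, or None.
- r.state(): the state.
- r.get_image(name): name is "scene" or "top" or "wrist"; returns the picture (384x512x3 uint8, red, green, blue); there is no depth.
- r.camera_info(name): a dict with "fx", "fy", "cx", "cy" (pixels), "eye" and "orientation" of the camera in the world; the wrist camera has in their place "hand_eye" (4x4, takes a point from camera to tool coordinates, whose origin is the TCP and whose axes are the flange's). Camera axes: x right, y up, looking along -z (the intrinsics and any distortion apply to the point x, -y, -z); pixel columns grow to the right and rows downward; lengths in mm; the calibration is good to about 2 mm. A picture is of the moment at which its call begins: read the wrist's pose just before it. camera_info takes no time and is no camera call.
A pose or a line that the arm cannot do raises r.Unreachable and nothing moves.
- r.finish_job(): hands the job in; it is judged then, once.
The state is a dict: "clock": time; "joints": joint angles; "dq": joint speeds; "joint_efforts": joint torques, N m; "tool_pos": TCP position; "ee_rot": TCP orientation; "contact_force": force on the tool from outside, world axes, zero at the start; "torque": the same for the moment, N m; "opening": finger opening in mm; "grip_force": force on a finger pad.
Only numpy, scipy, OpenCV 4.12 (cv2) and the standard library are available. Lean on these libraries where they do the work, as an engineer would, in place of code of your own. Each camera call takes 0.05 s, during which the arm holds its last target. There are 200 camera calls.

## Working session

There is one attempt and no reset: what is moved stays moved. The work goes in short steps, each a Python script; the robot and the scene stay as the last script left them, time stands still between calls to the robot, and variables do not carry over. Pictures are saved under pics/ and viewed, at most 10 in all, crops included, and the job is handed in when it is done.

```bash
ls; mkdir -p pics
python3 - <<'E'
from bench import r
import cv2,numpy as np
for n in("scene","top"):
    im=r.get_image(n)[:,:,::-1]; cv2.imwrite(f"pics/{n}0.png",im); print(n,r.camera_info(n))
    
print(r.camera_info("wrist"),r.tcp_to_grasp,r.state())
E
```

```text
pics
scene {'fx': 438.51315490732964, 'fy': 438.51315490732964, 'cx': 260.78305462688286, 'cy': 188.54312149776294, 'eye': array([-351.20283424,  520.10632194, 1128.04159468]), 'orientation': array([-0.20125867,  0.35667141,  0.80036495, -0.43783148])}
top {'fx': 497.6860546229889, 'fy': 497.6860546229889, 'cx': 266.3736632227513, 'cy': 184.07107073625346, 'eye': array([-420.71260016, -206.27462823, 1502.92759031]), 'orientation': array([ 0.24160182, -0.20804899, -0.63414806,  0.70441495])}
{'fx': 335.4579830950612, 'fy': 335.4579830950612, 'cx': 256.0861212522016, 'cy': 191.5821165154169, 'hand_eye': array([[ 2.64445100e-04,  9.52063621e-01,  3.05899970e-01,
         7.90608277e+01],
       [ 9.99999965e-01, -2.43651938e-04, -1.06155437e-04,
        -1.62532035e-01],
       [-2.65336094e-05,  3.05899987e-01, -9.52063652e-01,
        -1.41576791e+02],
       [ 0.00000000e+00,  0.00000000e+00,  0.00000000e+00,
         1.00000000e+00]])} 18.700000000000003 {'clock': 0.1, 'joints': array([-1.25628792e+00,  2.63444590e-01, -4.88838887e-02,  1.25938997e+00,
       -7.57231192e-06,  1.41548077e+00]), 'dq': array([ 0.00055763, -0.00052768,  0.00126695, -0.0004316 ,  0.00056891,
       -0.00093349]), 'joint_efforts': array([ 3.56274017e-03, -6.38573098e+01,  3.85064614e+01,  9.96353250e-03,
       -3.14321983e-05,  2.47434116e-05]), 'tool_pos': array([ 237.59039428, -467.88059027,  230.88517115]), 'ee_rot': array([ 9.72534728e-01,  2.32757364e-01, -4.04341786e-05, -4.59299455e-04]), 'contact_force': array([-0.33510228,  0.10095753, -0.4123466 ]), 'torque': array([-0.05724867,  0.02833285,  0.00549279]), 'grip_force': 0.0, 'opening': 85.65176663507852}
```

View pics/top0.png

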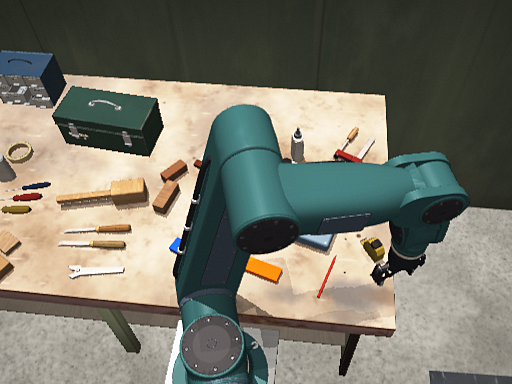

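View pics/scene0.png

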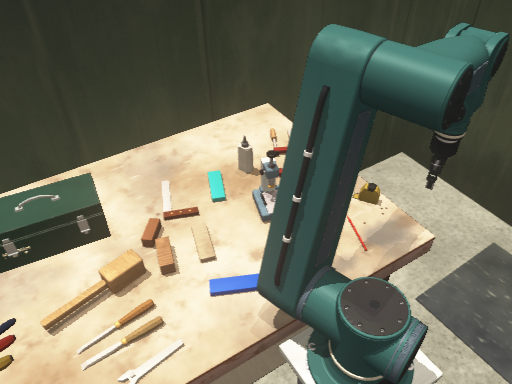

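The top view is blocked by the arm. In the scene view, the pale strip is the candidate at (203,241). The lookalikes are blue (235,285), turquoise (216,186) and orange (top view 264,270). The striped block is at about (165,255), with a plain brick at (150,232). The tester is at about (267,190) and the tape at (369,192).

```bash
cat > h.py <<'E'
from bench import r
import cv2,numpy as np
from scipy.spatial.transform import Rotation as R
def down(yaw):  # tool z down, tool x axis at heading yaw
    return (R.from_euler('z',yaw)*R.from_euler('x',np.pi)).as_quat()
def cam(n,st=None):
    c=r.camera_info(n)
    if n!='wrist': return c,np.array(c['eye']),R.from_quat(c['orientation']).as_matrix()
    M=R.from_quat(st['ee_rot']).as_matrix(); H=c['hand_eye']
    return c,st['tool_pos']+M@H[:3,3],M@H[:3,:3]
def ray(px,z,C):
    c,e,M=C; px=np.atleast_2d(px).astype(float)
    d=np.c_[(px[:,0]-c['cx'])/c['fx'],-(px[:,1]-c['cy'])/c['fy'],-np.ones(len(px))]@M.T
    return e+d*((z-e[2])/d[:,2])[:,None]
def proj(P,C):
    c,e,M=C; q=(np.atleast_2d(P)-e)@M
    return np.c_[c['cx']-c['fx']*q[:,0]/q[:,2],c['cy']+c['fy']*q[:,1]/q[:,2]]
def shot(n,name):
    st=r.state(); im=np.ascontiguousarray(r.get_image(n)[:,:,::-1]); cv2.imwrite(f"pics/{name}.png",im)
    np.savez(f"pics/{name}.npz",ee_rot=st['ee_rot'],tool_pos=st['tool_pos']); return im,cam(n,st)
E
python3 - <<'E'
from h import *
C=cam('scene')
for n,p,z in [('strip',(203,241),19),('block',(165,255),45),('brick',(150,232),30),('turq',(216,186),19),('blue',(235,285),19),('knob',(271,155),240),('bed',(262,203),40),('tape',(369,190),40),('bottle',(245,160),40)]:
    print(n,ray(p,z,C)[0].round())
print(down(0), R.from_quat(r.state()['ee_rot']).as_matrix().round(2))
# arm swung away, high
for p in [(330,-330,480),(430,0,480),(400,-150,480),(350,150,450)]:
    for y in (np.arctan2(p[1],p[0]),): print(p,r.ik(p,down(y)))
E
```

```text
strip [589. 166.  19.]
block [580. 303.  45.]
brick [715. 303.  30.]
turq [814.  -2.  19.]
blue [376. 165.  19.]
knob [ 620. -126.  240.]
bed [619. -88.  40.]
tape [ 462. -458.   40.]
bottle [ 868. -165.   40.]
[1.000000e+00 0.000000e+00 0.000000e+00 6.123234e-17] [[ 0.89  0.45 -0.  ]
 [ 0.45 -0.89  0.  ]
 [ 0.   -0.   -1.  ]]
(330, -330, 480) [-0.96027934  0.22915905  0.59286837  1.93450565  0.          2.96671148]
(430, 0, 480) [-0.18997792  0.15622783  0.49530567  1.90987417  0.          2.95161474]
(400, -150, 480) [-0.55000903  0.1508372   0.48847073  1.90842985  0.          2.9503543 ]
(350, 150, 450) [0.19000006 0.0409953  0.27254681 1.80234783 0.         2.92670093]
```

Run:
```python
from h import *
j=r.ik((450,30,480),down(np.pi-0.1)); print(j)
j0=list(j); j0[0]=-1.256; r.move_j(j0); r.move_j(j)
im,C=shot('wrist','w1'); print(r.state()['clock'],r.state()['tool_pos'])
cv2.imwrite('pics/w1b.png',cv2.resize(im,(800,600),interpolation=cv2.INTER_CUBIC))
```

```text
[-0.11446382  0.19740015  0.54921169  1.92260787  0.         -0.01446382]
3.2167 [450.11178577  29.23364353 479.91819322]
```

View pics/w1b.png

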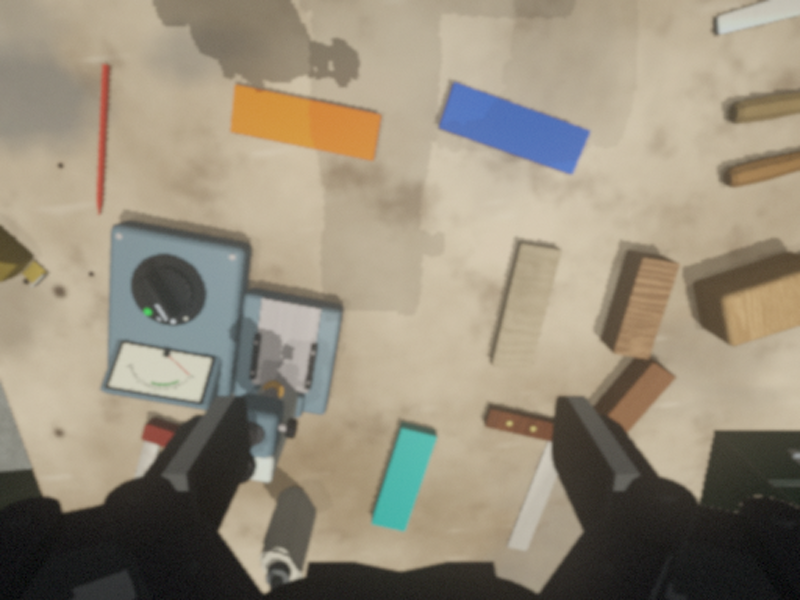

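Run:
```python
from h import *
st=np.load('pics/w1.npz'); C=cam('wrist',st); im=cv2.imread('pics/w1.png')
px=np.array([(118,224),(249,242),(342,303),(326,412),(169,290)])*.64
T=np.array([(-100,-141,45),(-100,11,45),(-45,130,40),(100,130,40),(-35,-70,52)],float)
W=np.array([ray(p,t[2],C)[0] for p,t in zip(px,T)])
a=T[:,:2]-T[:,:2].mean(0); b=W[:,:2]-W[:,:2].mean(0)
yaw=np.arctan2((a[:,0]*b[:,1]-a[:,1]*b[:,0]).sum(),(a*b).sum()); 
Rm=np.array([[np.cos(yaw),-np.sin(yaw)],[np.sin(yaw),np.cos(yaw)]]); o=W[:,:2].mean(0)-Rm@T[:,:2].mean(0)
print('tester',o,yaw,'\nres',(T[:,:2]@Rm.T+o-W[:,:2]).round(1).tolist(), 'world',W.round().tolist())
hsv=cv2.cvtColor(im,cv2.COLOR_BGR2HSV); 
for q in [(525,303),(540,260),(505,330),(470,300),(580,330),(500,300)]:
    print(q,hsv[int(q[1]*.64),int(q[0]*.64)])
s=np.array([(519,240),(559,246),(532,365),(491,362)])*.64
print('strip',ray(s,19,C).round(1).tolist())
cv2.imwrite('pics/w1c.png',cv2.resize(im[140:245,290:440],(750,525),interpolation=cv2.INTER_CUBIC))
np.save('tester.npy',[*o,yaw])
```

```text
tester [ 567.19183566 -182.01241854] -0.2783745760361891 
res [[-5.9, -7.8], [1.4, -1.8], [3.9, 4.6], [3.1, 4.0], [-2.5, 1.0]] world [[438.0, -282.0, 45.0], [473.0, -142.0, 45.0], [556.0, -49.0, 40.0], [696.0, -89.0, 40.0], [517.0, -241.0, 52.0]]
(525, 303) [ 20  57 184]
(540, 260) [ 20  58 179]
(505, 330) [ 20  61 180]
(470, 300) [ 19  46 204]
(580, 330) [ 19  46 206]
(500, 300) [ 18  59 152]
strip [[506.6, 163.1, 19.0], [518.4, 209.3, 19.0], [667.8, 174.2, 19.0], [658.5, 123.1, 19.0]]
```

View pics/w1c.png

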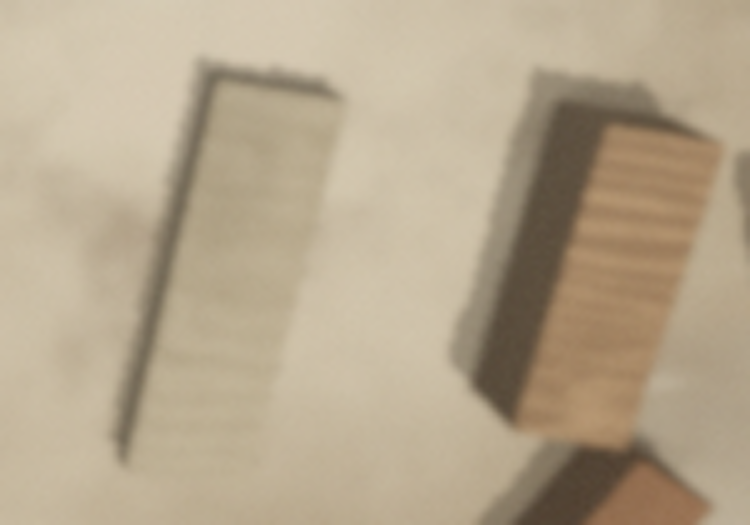

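The close crop confirms the choice: pale strip on the left, top-face corners about (215,82), (343,98), (128,465). The striped block on the right is separate. Next I take a closer look at the tester.

Run:
```python
from h import *
C=cam('wrist',np.load('pics/w1.npz'))
s=np.array([(215,82),(343,98),(128,465)])/5+np.array([290,140]); P=ray(s,19,C); print(P.round(1).tolist(), 'ctr',((P[1]+P[2])/2).round(1),'yaw',np.arctan2(*(P[2]-P[0])[1::-1]),np.linalg.norm(P[1]-P[0]),np.linalg.norm(P[2]-P[0]))
x,y,w=np.load('tester.npy')
p=R.from_euler('z',w).apply([-90,30,250])+[x,y,0]
r.reach(p,down(w+np.pi)); im,C=shot('wrist','w2'); print(p,r.state()['tool_pos'],r.state()['clock'])
cv2.imwrite('pics/w2b.png',cv2.resize(im,(800,600),interpolation=cv2.INTER_CUBIC))
```

```text
[[511.9, 164.4, 19.0], [522.6, 210.8, 19.0], [661.6, 125.6, 19.0]] ctr [592.1 168.2  19. ] yaw -0.2537004137508213 47.62374916799011 154.5697412390619
[ 488.90032778 -128.43593309  250.        ] [ 489.49200212 -128.24404086  251.13287034] 4.3583
```

View pics/w2b.png

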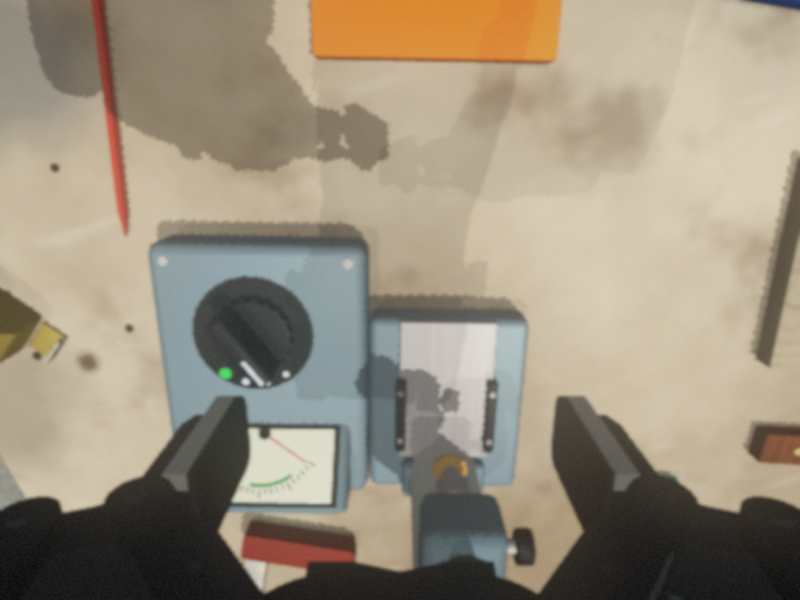

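The tester fills the middle, well aligned: rails' inner edges at about x=407 and x=485, rows 380–450. The console front edge is at row ~245, and the dial centre is about (253,332).

Run:
```python
from h import *
C=cam('wrist',np.load('pics/w2.npz'))
x,y,w=np.load('tester.npy')
px=np.array([(407,380),(407,450),(486,380),(484,450),(152,246),(367,246),(527,315),(515,484),(253,332)])*.64
T=np.array([(0,40,46),(60,40,46),(0,100,46),(60,100,46),(-100,-141,42),(-100,11,42),(-45,130,38),(100,130,40),(-35,-70,53)],float)
W=np.array([ray(p,t[2],C)[0] for p,t in zip(px,T)])
print('in old tester frame',R.from_euler('z',-w).apply(W-[x,y,0]).round(1).tolist())
def fit(i):
    a=T[i,:2]-T[i,:2].mean(0); b=W[i,:2]-W[i,:2].mean(0)
    yw=np.arctan2((a[:,0]*b[:,1]-a[:,1]*b[:,0]).sum(),(a*b).sum())
    Rm=R.from_euler('z',yw).as_matrix()[:2,:2]; o=W[i,:2].mean(0)-Rm@T[i,:2].mean(0)
    print('tester',o,yw,'res tester frame',((W[:,:2]-o)@Rm-T[:,:2]).round(1).tolist()); return [*o,yw]
fit([0,1,2,3]); t=fit(list(range(9))); np.save('tester.npy',t)
```

```text
in old tester frame [[5.9, 35.8, 46.0], [65.1, 36.1, 46.0], [5.9, 93.5, 46.0], [65.1, 95.0, 46.0], [-92.7, -138.1, 42.0], [-92.8, 8.2, 42.0], [-41.7, 121.7, 38.0], [100.4, 122.3, 40.0], [-34.4, -71.4, 53.0]]
tester [ 571.56550265 -188.6159416 ] -0.2706556573996357 res tester frame [[0.2, 0.9], [-0.6, 0.7], [0.6, -1.4], [-0.2, -0.3], [0.2, 8.9], [1.3, 3.1], [-1.7, -2.7], [-4.6, -3.3], [-5.9, 4.1]]
tester [ 570.1907678  -187.17039762] -0.28434869799930673 res tester frame [[1.4, -0.1], [0.6, 0.6], [1.0, -2.4], [0.2, -0.5], [3.8, 6.5], [2.8, 0.8], [-1.7, -4.4], [-4.6, -3.0], [-3.3, 2.5]]
```

```bash
cat >> h.py <<'E'
def TT(p):
    x,y,w=np.load('tester.npy'); return R.from_euler('z',w).apply(p)+[x,y,0]
E
python3 - <<'E'
from h import *
x,y,w=np.load('tester.npy') # overwritten by fit: use rail centre from first pass
ow=-0.2783745760361891; c=R.from_euler('z',ow).apply([35.5,65.1,0])[:2]+[567.19183566,-182.01241854]
w=-0.277; o=c-R.from_euler('z',w).apply([30,70,0])[:2]; np.save('tester.npy',[*o,w]); print(o,c)
# strip grasp
sy=-0.254; ctr=np.array([590.5,167.5,0]); g=ctr+R.from_euler('z',sy).apply([-63,0,0])
q=down(sy+np.pi)
r.move_linear(r.state()['tool_pos']+[0,0,50])
r.reach([*g[:2],120],q); im,C=shot('wrist','w3'); print(g,r.state()['clock'])
hsv=cv2.cvtColor(im,cv2.COLOR_BGR2HSV)
print(proj([g,ctr+[0,0,19]],C).round())
cv2.imwrite('pics/w3b.png',im)
E
```

```text
[ 571.21484751 -188.30118206] [ 619.21423989 -129.1737068 ]
[529.52135139 183.33049002   0.        ] 6.2583
[[256. 183.]
 [256. 264.]]
```

View pics/w3b.png

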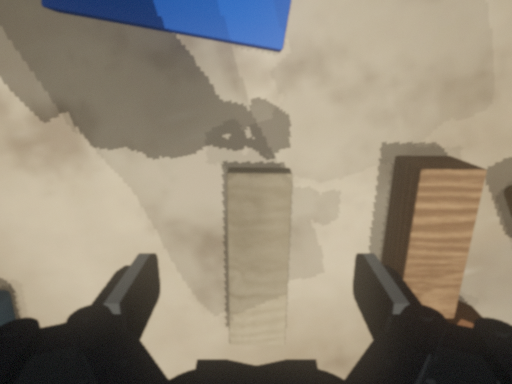

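The strip is centred between the fingers: near end at row ~173, columns 226–292, far end at row ~343. The block is to its right, with its left foot at about (382,240).

Run:
```python
from h import *
C=cam('wrist',np.load('pics/w3.npz')); sy=-0.254
ctr=np.array([590.5,167.5,0]); Ri=R.from_euler('z',-sy)
E=ray([(259.5,173),(258,343)],19,C); print(Ri.apply(E-ctr).round(1).tolist())
print('block',Ri.apply(ray([(383,240),(392,160)],0,C)-ctr).round(1).tolist())
d=E[1]-E[0]; sy2=np.arctan2(d[1],d[0]); print(sy2,np.linalg.norm(d))
u=d/np.linalg.norm(d); c=E[0]+u*80; g=E[0]+u*17; print(c,g)
q=down(sy2+np.pi)
r.command_gripper(68,40)
r.move_linear([*g[:2],40],rotation=q); r.move_linear([*g[:2],2],feed=60)
r.command_gripper(40,40); s=r.state(); print(s['opening'],s['grip_force'],s['contact_force'],s['tool_pos'],s['clock'])
r.move_linear([*g[:2],150]); s=r.state(); print(s['opening'],s['clock'])
np.save('sy.npy',sy2)
```

```text
[[-76.6, 2.6, 19.0], [79.5, 1.6, 19.0]]
block [[-12.1, 109.2, 0.0], [-82.3, 108.3, 0.0]]
-0.2600516673264186 156.1522347361495
[594.31639464 168.67348981  19.        ] [533.43466291 184.87271019  19.        ]
48.90334427285707 41.998640298843384 [-0.40743913 -0.40521164  6.16152233] [533.78660484 184.904115     2.53757215] 8.35
49.150027816684755 9.4833
```

Run:
```python
from h import *
w=np.load('tester.npy')[2]; q=down(w+np.pi)
p=TT([-230,70,150]); print(p)
r.move_linear(p,feed=250,rotation=q)
r.move_linear(TT([-200,70,52.5]))
im,C=shot('wrist','w4'); s=r.state(); print(s['clock'],s['tool_pos'],R.from_euler('z',-w).apply(s['tool_pos']-TT([0,0,0])))
cv2.imwrite('pics/w4b.png',cv2.resize(im,(768,576)))
```

```text
[369.12539328 -58.07118363 150.        ]
11.6917 [398.25934096 -66.18746028  53.1274567 ] [-199.75706493   70.16041125   53.1274567 ]
```

View pics/w4b.png

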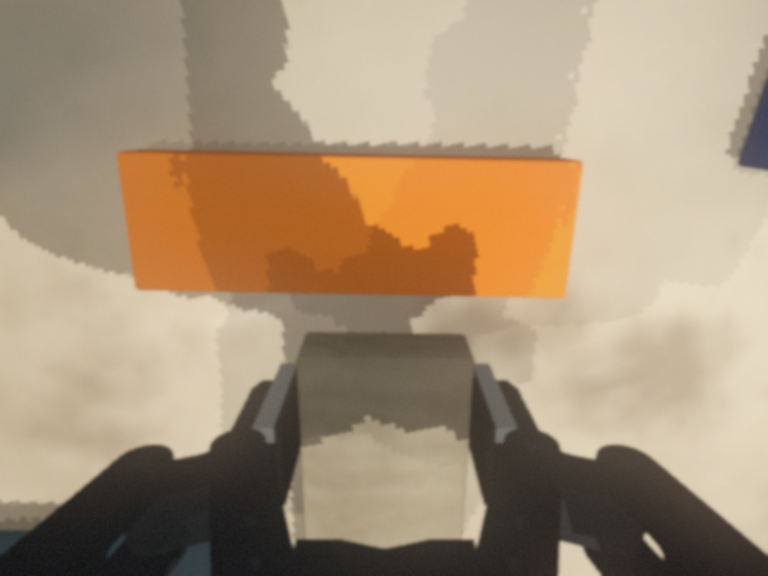

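The strip is held square and straight in the fingers (columns 300–472 in the enlarged view). Inserting it now.

Run:
```python
from h import *
w=np.load('tester.npy')[2]
def pr(t):
    s=r.state(); print(t,s['clock'],R.from_euler('z',-w).apply(s['tool_pos']-TT([0,0,0])).round(1),s['contact_force'].round(1),s['opening'])
pr('0'); r.move_linear(TT([-110,70,52.5]),feed=120); pr('a')
r.move_linear(TT([-80,70,52.5]),feed=40); pr('b')
r.move_linear(TT([-80,70,44.5]),feed=30); pr('c')
im,C=shot('wrist','w5'); 
m=cv2.resize(im,(800,600)); cv2.imwrite('pics/w5b.png',m)
s,C2=shot('scene','s5'); print(proj(TT([0,70,60]),C2))
cv2.imwrite('pics/s5b.png',cv2.resize(s[110:260,170:370],(800,600),interpolation=cv2.INTER_CUBIC))
```

```text
0 11.6917 [-199.8   70.2   53.1] [ 0.1  0.5 -0.5] 49.16586925570715
a 12.5917 [-110.7   70.1   52.5] [-0.5 -0.  -0.8] 49.00174705756196
b 13.4917 [-80.2  70.   52.5] [ 0.3 -0.8 -1.7] 48.966486477427445
c 13.9083 [-80.2  70.   44.3] [ 0.1  0.6 -1.6] 49.04125462141598
[[274.14571745 200.09689671]]
```

View pics/s5b.png

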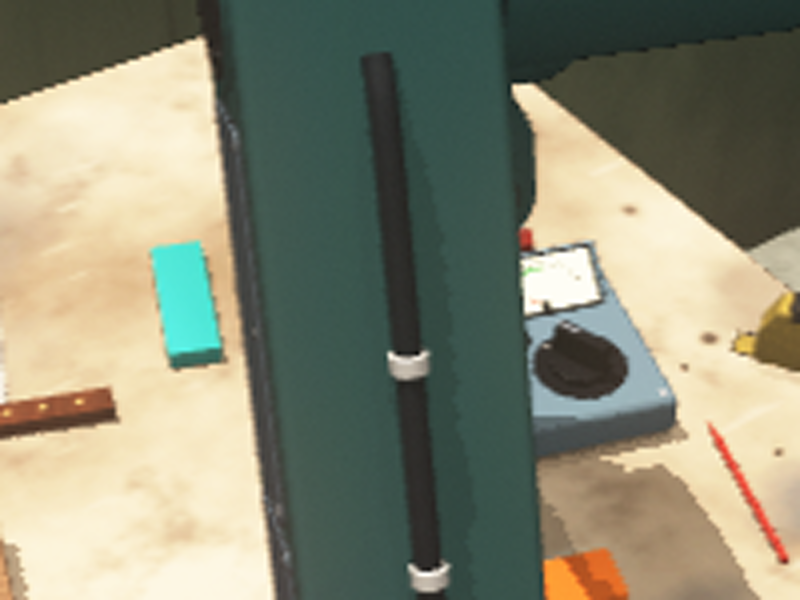

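The arm hides the bed in the scene view (only the console is visible), so I rely on forces and then a wrist view.

Run:
```python
from h import *
w=np.load('tester.npy')[2]
def pr(t):
    s=r.state(); print(t,s['clock'],R.from_euler('z',-w).apply(s['tool_pos']-TT([0,0,0])).round(1),R.from_euler('z',-w).apply(s['contact_force']).round(1)); return R.from_euler('z',-w).apply(s['contact_force'])
r.move_linear(TT([-80,70,42.6]),feed=20); pr('c')
for x in (-78,-76,-74):
    r.move_linear(TT([x,70,42.6]),feed=20); f=pr(x)
    if f[0]<-5: break
r.command_gripper(66); pr('open')
r.move_linear(TT([-90,70,120]),feed=150)
r.move_linear(TT([-120,55,250]),feed=200)
im,C=shot('wrist','w6'); pr('up')
cv2.imwrite('pics/w6b.png',cv2.resize(im,(800,600),interpolation=cv2.INTER_CUBIC))
```

```text
c 14.2583 [-79.9  70.   42.6] [-1.  -0.  -0.1]
-78 14.5083 [-77.8  70.   42.6] [-0.2 -1.1 -0.2]
-76 14.7583 [-75.8  70.   42.6] [-0.7 -0.1 -0.3]
-74 15.0083 [-73.8  70.   42.6] [-0.1 -0.6  0.4]
open 15.3167 [-74.   70.   42.6] [-0.   0.1  0.5]
up 16.8667 [-120.3   55.1  248.5] [0.5 0.1 0.1]
```

View pics/w6b.png

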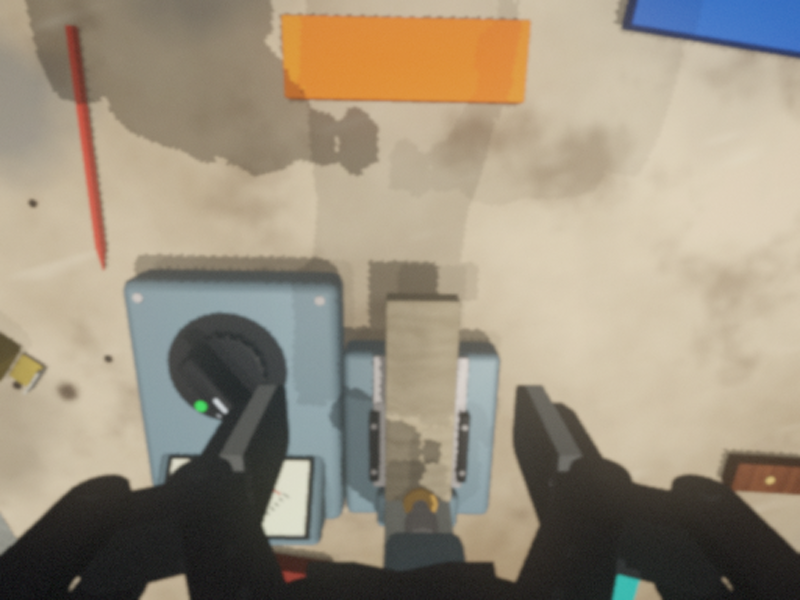

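The strip lies centred between the rails (columns 387–459), with its near end at row ~300 and the rail fronts at row ~412.

Run:
```python
from h import *
w=np.load('tester.npy')[2]
C=cam('wrist',np.load('pics/w6.npz')); f=lambda p,z:R.from_euler('z',-w).apply(ray(np.array(p)*.64,z,C)-TT([0,0,0])).round(1).tolist()
print('end',f([(387,300),(459,299)],59),'mid',f([(387,460),(453,460)],59),'rail front',f([(375,412),(463,413)],46),'rear',f([(375,482),(463,482)],46))
print('dial ctr',f([(228,365)],53), 'spindle top?')
g=cv2.cvtColor(cv2.imread('pics/w6.png'),cv2.COLOR_BGR2GRAY); print(g[180:200,270])
```

```text
end [[-91.7, 47.0, 59.0], [-92.4, 94.7, 59.0]] mid [[31.8, 46.1, 59.0], [31.8, 94.6, 59.0]] rail front [[-0.5, 37.1, 46.0], [0.3, 102.3, 46.0]] rear [[60.7, 36.2, 46.0], [60.7, 104.5, 46.0]]
dial ctr [[-41.7, -65.4, 53.0]] spindle top?
[110 109 109 108 109 108 107 102  95  89  92  97 118 143 155 158 162 164
 165 164]
```

Run:
```python
from h import *
w=np.load('tester.npy')[2]
def pr(t):
    s=r.state(); f=R.from_euler('z',-w).apply(s['contact_force']).round(1); print(t,s['clock'],R.from_euler('z',-w).apply(s['tool_pos']-TT([0,0,0])).round(1),f); return f
r.move_linear(TT([-60,70,290]),feed=250)
r.command_gripper(0,20)
r.move_linear(TT([45,70,265]),feed=200); pr('above')
for z in (247,235,225,215,208,205,202):
    r.move_linear(TT([45,70,z]),feed=40); f=pr(z)
    if f[2]>30: break
r.move_linear(TT([45,70,265]),feed=150); pr('off')
r.move_linear(TT([-140,70,265]),feed=300)
q=down(w+np.pi)
r.command_gripper(50)
r.move_linear(TT([-70,-70,230]),feed=300,rotation=q)
im,C=shot('wrist','w7'); pr('view')
cv2.imwrite('pics/w7b.png',cv2.resize(im,(800,600),interpolation=cv2.INTER_CUBIC))
print(proj(TT([-35,-70,83]),C)/.64)
```

```text
above 18.6333 [ 44.5  70.1 265.1] [-0.3  0.2  0.1]
247 19.2333 [ 44.9  70.  247.1] [ 0.5 -0.9  0.8]
235 19.6833 [ 44.9  70.  234.8] [-0.1  0.3  0.6]
225 20.0833 [ 44.8  70.  224.7] [-0.1 -0.5 -0.4]
215 20.4833 [ 44.8  70.  214.6] [0.2 0.2 0.9]
208 20.8083 [ 44.8  70.  207.6] [-0.2  0.2 -0.3]
205 21.0583 [ 44.9  70.  204.8] [ 0.4 -0.4  0.1]
202 21.3083 [ 44.9  70.  201.8] [-1.2 -0.6  0.9]
off 21.875 [ 45.   70.  264.2] [ 0.8 -0.2 -0.2]
view 23.9083 [-70.3 -69.6 230.2] [-0.5  0.6  0.2]
[[399.32741648 332.68850778]]
```

View pics/w7b.png

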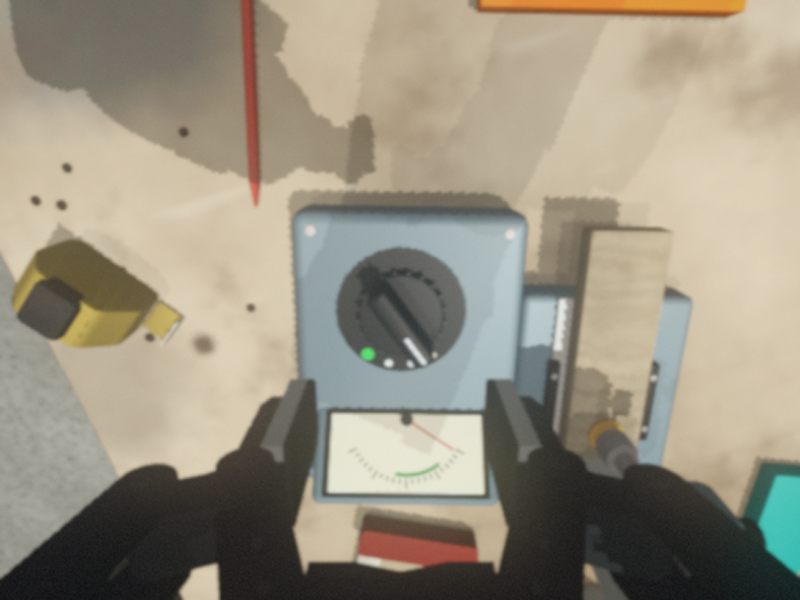

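The dial's skirt is centred at about (401,309) with the bar's white end at (417,350). The green mark is at (368,354). The brass foot, about (603,435), appears to rest on the strip.

Run:
```python
from h import *
w=np.load('tester.npy')[2]
C=cam('wrist',np.load('pics/w7.npz')); im=cv2.imread('pics/w7.png')
f=lambda p,z:R.from_euler('z',-w).apply(ray(np.array(p)*.64,z,C)-TT([0,0,0])).round(1).tolist()
for z in (45,50,54): print('dial',z,f([(401,309),(337,309),(466,309)],z))
print('foot circle pred on strip',(proj(TT(np.array([[33,70,59],[45,58,59],[45,82,59],[33,70,66],[37,62,59.]])),C)/.64).round(),'if 10mm up',(proj(TT(np.array([[33,70,69],[45,58,69]])),C)/.64).round())
C2=cam('wrist',np.load('pics/w6.npz'))
print('w6 foot raised pred 95:',(proj(TT([[33,70,95],[33,70,85.]]),C2)/.64).round())
cv2.imwrite('pics/w7c.png',cv2.resize(im[240:330,340:460],(800,600),interpolation=cv2.INTER_CUBIC))
```

```text
dial 45 [[-36.8, -69.0, 45.0], [-36.8, -111.0, 45.0], [-36.8, -26.2, 45.0]]
dial 50 [[-38.5, -69.0, 50.0], [-38.5, -110.4, 50.0], [-38.5, -26.9, 50.0]]
dial 54 [[-39.9, -69.0, 54.0], [-39.9, -109.9, 54.0], [-39.9, -27.4, 54.0]]
foot circle pred on strip [[608. 414.]
 [588. 430.]
 [623. 430.]
 [612. 419.]
 [595. 419.]] if 10mm up [[613. 422.]
 [593. 438.]]
w6 foot raised pred 95: [[421. 493.]
 [421. 484.]]
```

View pics/w7c.png

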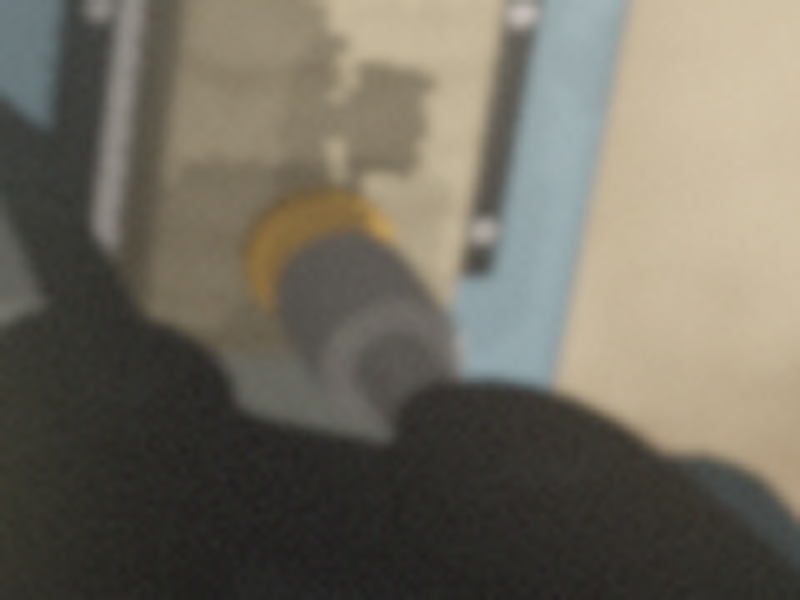

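Run:
```python
from h import *
C=cam('wrist',np.load('pics/w7.npz'))
print('rail bottom inner/outer',(proj(TT([[60,100,46],[60,100,40],[60,106,40.]]),C)/.64).round(1).tolist(),'obs ~ (642,438)')
for n in('scene','top'):
    im,c=shot(n,n+'8'); a=cv2.imread(f'pics/{n}0.png')
    P=proj(TT([[45,70,245],[45,70,236],[45,70,202],[45,70,177]]),c).round().astype(int); print(n,P.tolist())
    u=int(P[1][0]); v0=P[0][1]-6; v1=P[3][1]+4
    for v in range(v0,v1,2): print(v,a[v,u-8:u+9:4].mean(-1).round().astype(int),im[v,u-8:u+9:4].astype(int).tolist())
```

```text
rail bottom inner/outer [[638.2, 438.1], [634.7, 433.5], [643.0, 433.5]] obs ~ (642,438)
scene [[271, 151], [271, 153], [271, 161], [271, 167]]
145 [226 227 216 225 218] [[75, 81, 60], [73, 79, 58], [72, 79, 56], [54, 58, 47], [39, 42, 44]]
147 [221 220 224 149 116] [[74, 81, 60], [73, 80, 58], [73, 80, 57], [56, 61, 48], [39, 41, 43]]
149 [225 222 222 107 105] [[75, 82, 60], [72, 80, 58], [73, 79, 57], [55, 60, 48], [39, 42, 44]]
151 [224 177  58  62  61] [[75, 81, 61], [73, 80, 58], [73, 79, 57], [58, 63, 49], [38, 41, 42]]
153 [225  59  57  54  60] [[74, 81, 61], [73, 81, 59], [72, 79, 56], [52, 57, 46], [39, 41, 44]]
155 [223  79  79  45 185] [[74, 81, 60], [73, 80, 58], [73, 80, 57], [50, 55, 46], [39, 41, 43]]
157 [212 251  45 186 214] [[75, 81, 60], [73, 80, 58], [73, 79, 57], [50, 55, 45], [40, 42, 43]]
159 [250 249  85 225 215] [[73, 79, 59], [73, 80, 58], [73, 78, 56], [51, 56, 46], [38, 41, 42]]
161 [249 251  84 154 213] [[73, 79, 59], [73, 80, 59], [72, 79, 56], [52, 56, 47], [38, 42, 44]]
163 [171 152  92 146 208] [[73, 79, 60], [74, 80, 58], [72, 80, 56], [52, 58, 48], 
[... 846 characters left out ...]
]
163 [ 86  90  84  84 182] [[40, 38, 25], [48, 42, 33], [48, 43, 35], [49, 43, 35], [40, 37, 30]]
165 [ 86 106 108 107 103] [[30, 27, 24], [48, 43, 35], [50, 42, 36], [48, 42, 35], [255, 255, 255]]
167 [ 87 109 108 109 109] [[33, 27, 25], [49, 44, 36], [50, 43, 37], [49, 43, 40], [255, 255, 255]]
169 [ 90 109 108 109 109] [[46, 38, 38], [51, 44, 37], [50, 43, 34], [55, 53, 57], [236, 213, 177]]
171 [ 90 111 109 109 108] [[60, 50, 46], [48, 42, 36], [35, 31, 31], [20, 19, 19], [217, 195, 165]]
173 [ 92 111 107 110 109] [[61, 51, 45], [104, 91, 76], [30, 29, 31], [23, 23, 24], [148, 131, 107]]
175 [ 94 110 109 108 108] [[47, 34, 24], [200, 179, 147], [83, 72, 59], [104, 90, 73], [66, 57, 45]]
```

The occluded scene view can't confirm it. The top view shows the knob's dark top shifted down by the amount expected, the foot's image position matches the strip's surface, and the press reached z=201.8. On to the dial.

Run:
```python
from h import *
w=np.load('tester.npy')[2]; D=[-35.5,-69.5]
def pr(t):
    s=r.state(); print(t,round(s['clock'],2),R.from_euler('z',-w).apply(s['tool_pos']-TT([0,0,0])).round(1),s['contact_force'].round(1),s['torque'].round(2),round(s['opening'],1),round(s['grip_force'],1),s['joints'][5].round(3))
a0=w+0.63+np.pi
r.reach(TT([*D,140]),down(a0)); pr('over')
r.move_linear(TT([*D,59]),feed=80); pr('down')
r.command_gripper(5,50); pr('grip')
for t in (0.35,0.75,1.1,1.29):
    r.move_linear(TT([*D,59]),feed=20,rotation=down(a0-t)); pr(t)
r.sleep(0.8); pr('hold')
s=r.state(); e=R.from_quat(s['ee_rot']).as_matrix()[:,0]; print('turned',(a0-np.arctan2(e[1],e[0]))%(2*np.pi))
shot('wrist','w9')
```

```text
over 24.64 [-35.5 -69.1 140.8] [-0.1 -0.   1.1] [-0.02  0.01 -0.02] 50.4 0.0 -0.935
down 25.81 [-35.2 -69.6  59.5] [ 0.6 -1.3  0.6] [-0.03 -0.04 -0.  ] 50.1 0.0 -0.938
grip 26.23 [-35.1 -69.8  59.4] [-0.3 -2.8  6.5] [-0.41  0.1  -0.45] 13.1 49.9 -0.937
0.35 26.73 [-35.1 -69.9  59.4] [-0.3 -2.6  5. ] [-0.49  0.15  0.05] 13.1 49.1 -0.588
0.75 27.27 [-35.  -70.1  59.4] [-1.2 -4.4  5.7] [-0.93  0.2   0.12] 13.1 49.1 -0.19
1.1 27.77 [-35.1 -70.2  59.4] [-1.7 -5.   5.8] [-1.05  0.25  0.17] 13.0 49.2 0.16
1.29 28.12 [-35.1 -70.2  59.4] [-2.6 -5.4  5.7] [-1.17  0.39  0.2 ] 13.1 49.2 0.35
hold 28.92 [-35.1 -70.2  59.4] [-2.1 -6.2  5.7] [-1.18  0.35  0.23] 13.0 49.2 0.35
turned 1.2877063209999084
```

Run:
```python
from h import *
print(r.finish_job(), r.state()['clock'])
```

```text
the job is handed in; nothing more can be done
the job is handed in; nothing more can be done
```

I handed the job in at about 29 s, and no verdict came back: the strip is home in the channel, the spindle is pressed to a knob height of 201.8 mm (target 202), and the dial is held at about 1.29 rad on measure. The foot's depth comes from that press height, not a direct look. I also viewed 11 pictures, one over the limit of 10.

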